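Sort cropped covers out of the feed track and load the sound one

TASK

Three cast covers wait in a row on the feed track; an inspector has condemned two of them by sawing off a corner. Get both cropped covers into the steel reject bin beside the track (the sprung gate in the far fence folds outwards when a cover is pushed against it), and move the sound, four-cornered cover along the track into the magazine mouth at the right-hand end and press it down against the spring follower until the catches snap over it and hold it down by themselves. The catches are set to a different depth for every batch: go by feel, press slowly and gently, and do not ram the cover against the stop below; leave the hammer and the caliper in front of the track where they lie.

Things in the scene. Friction and masses are not known exactly. Their poses are not given: they have to be found in the camera images.
- sort_track: Feed track with magazine, fixed to the bench, 460 mm long. Origin: on its centre line, at bench height. Its y runs along the track to the open tail end (y = +240 mm), its x across it away from the robot, z up. Deck 100 mm above the bench, channel 94 mm wide (x -47 to +47) between fences 6 mm thick, 12 mm high. Covers move in -y, past the gate to the magazine at the other end.
- mouth (a point): Centre of the magazine mouth at deck height, axes as the track's. Open shaft, 94 mm (x) by 100 mm (y, -50 to +50 from here); side walls 9 mm above the deck. A sprung follower plate (76 x 76 mm) stands level with the deck and carries a cover pushed on to it. To press it down takes about 4 N at first, 9 N at 60 mm.
- end_wall (a point): Inner face of the magazine's end wall at deck height (50 mm in -y from the mouth's centre), 16 mm high above the deck: covers pushed along the track stop against it, over the mouth. Inside the shaft two sprung catches (front, back) sit above rubber-faced stop ledges; this set is adjusted over 28 mm in height, differently each time, and its height is not reported.
- press_line (a point): Centre of the mouth, 29 mm below deck level, axes as the track's. The catches (2 to 5 N extra) snap over a cover when its underside gets 0 to 28 mm below this point, by the unknown setting; the hard stop comes 4 mm further down. Released, the cover rises until the catches hold its edges: underside 1 mm above to 27 mm below this point.
- gate (a point): Track centre at the reject gate, at deck height, axes as the track's. The gate, a flap 104 mm wide, 13 mm high, 50 mm off in +x in the far fence's line, is hinged at its foot on a weak spring (1 N), folds outwards and closes by itself; clear opening y -51 to +61 mm from here. A cover pushed till its centre is past the deck's edge (x = +53 mm) tips and slides into the bin.
- push_slot (a point): Middle of the 50 mm wide gap in the front fence (50 mm in -x from the gate's centre, at deck height), through which a fingertip can push a cover across the track.
- sound_cover: Sound cast cover: aluminium plate 90 mm (x, across the track) by 96 mm (y, along it) by 14 mm, four whole corners, a round land on top 60 mm wide and 2.5 mm high; about 0.25 kg. Origin: centre of the underside. The three covers start in any order in the channel, the first 3 to 9 mm in +y of the gate point, with gaps of 2 to 14 mm.
- reject_a: Condemned cover: the same casting (90 x 96 x 14 mm, land 2.5 mm, about 0.25 kg) with one corner (at -x, -y) sawn off at 45 degrees, 30 mm along each edge. Origin: centre of the underside.
- reject_b: Condemned cover like reject_a, with the sawn-off corner at -x, +y. Origin: centre of the underside.
- reject_bin: Open dark steel bin, fixed, 176 mm (x) by 216 mm (y) outside, 70 mm high, 4 mm walls, standing below the gate on the far side of the track. Origin: centre of its underside.
- hammer: Fitter's hammer with ash handle, 292 mm long, lying on the bench in front of the track on the right; origin near its middle, on the underside. Not to be moved.
- caliper: Slide caliper, 229 mm long, lying on the bench in front of the track on the left; origin near its middle, on the underside. Not to be moved.

How it is judged:
At the end, for the whole second after the job is handed in: Both cropped covers lie at rest in the reject bin (centre within its walls, less than 60 mm above its underside), and the sound cover lies level (within 0.08 rad) in the magazine, within 8 mm of the mouth's centre in plan, held by the catches with its underside more than 22 mm below deck level (x of reject_a in the frame of reject_bin between -0.085 and 0.085 m and y of reject_a in the frame of reject_bin between -0.105 and 0.105 m and z of each of reject_a, reject_b in the frame of reject_bin below 0.06 m and linear speed of each of reject_a, reject_b, sound_cover below 0.02 m/s and x of reject_b in the frame of reject_bin between -0.085 and 0.085 m and y of reject_b in the frame of reject_bin between -0.105 and 0.105 m and horizontal distance between sound_cover and mouth below 0.008 m and z of sound_cover in the frame of mouth below -0.022 m and angle between sound_cover's own z axis and vertical below 0.08 rad); the robot touches nothing.
It fails at once if the sound cover is rammed: the fingers press on it with more than 50 N (contact force between the fingers and sound_cover above 50 N).
It fails at once if the hammer or the caliper is moved by more than 30 mm (distance of any of hammer, caliper from where it was at the start of the episode above 0.03 m).
It also fails if it takes over 54 s, if anything falls off the work surface, if the arm or the gripper's body presses on something with over 40 N, if the wrist force passes 120 N, or if a joint passes its speed limit or range.

ROBOT

A 6-joint arm with a two-finger parallel gripper is mounted at the origin on a cart in front of the work surface, level with it; the furniture and walls round the work are solid. World frame = base frame: x ahead of the robot, y to its left, z up, the work surface at z = 0. Lengths are in m, angles in rad, forces in N, time in s.
With the tool pointing down it reaches from about 0.35 to 0.725 m from the base axis. Payload 4.3 kg.
Tool frame: the origin (TCP) lies on the centre line of the jaws, within the pads' length; the fingertips stand 19 mm ahead of it and the grasp point (between the pads) is the TCP; z points along the fingers, y is the line along which they close (so a half turn about z gives the same grasp; the last joint's range is limited). The gripper opens to 85 mm and grips with 20 to 120 N. Pads are 22 mm wide; open, the fingers measure 114 mm over their backs; the gripper's body (76 mm by 85 mm) begins 54 mm behind the grasp point. The pads swing forward as they close: fully open they stand 13 mm farther back than shut.
Start: joints at [-1.306, 0.377, 0.081, 1.274, 0, 1.46], TCP at [0.211, -0.535, 0.25] pointing down, gripper open.
Joint ranges: [-2.72, 2.72], [-0.84, 1.66], [-1.02, 1.22], [-1.77, 2.12], [-1.37, 1.28], [-3.14, 3.14]. Speed limits (rad/s): [2.57, 2.57, 3.14, 3.14, 3.14, 3.14].

INTERFACE

Orientations are given as [roll, pitch, yaw] about the fixed x, y, z axes, in that order (R = Rz(yaw) Ry(pitch) Rx(roll)).
In Python, from rig import arm gives the robot as it stands.
- The arm moves only by the shell command python3 -m pendant 'ROWS' [FORCE]. ROWS is a JSON object of lists of equal length, an entry for each row: "claw": the opening, from 0 (shut) to 1 (fully open); "travel": the shift along the tool's x, y, z in units of 25 cm (1.0 is 25 cm), a list of three; "twist": the turn, a rotation vector about the tool's x, y, z in units of 180 degrees (1.0 is 180 degrees), a list of three. In form: {"claw": [claw, ...], "travel": [[tx, ty, tz], ...], "twist": [[ax, ay, az], ...]}. A call has 1 to 12 rows; each row shifts and turns the commanded pose from where the row before left it, along the tool's axes as they then stand; what a row does not reach is not made up. A row lasts 1/10 s, in which the tool goes at most 50 mm and 8.59 degrees, less where a joint would pass 70% of its speed; a pose out of reach is approached as far as the arm can. A call with a number of a shift or a turn outside -1 to 1 is refused whole. A call with a gripper value outside its range is refused whole. The fingers move at their own pace and stop on an object; FORCE is the grip in N (left out, the last holds). Time passes only in rows, so rows that do not move let the fingers close. It gives the time, the measured TCP pose, the force, the opening and the grip force at its end, in the units of the state.
- arm.state(): the state, without advancing time (a new reading comes with each control period).
- arm.grab_frame(name): name is "scene" or "top"; returns the picture (384x512x3 uint8, red, green, blue); there is no depth.
- arm.camera_info(name): a dict with "fx", "fy", "cx", "cy" (pixels), "T" (4x4, takes a point from camera to world coordinates). Camera axes: x right, y up, looking along -z (the intrinsics and any distortion apply to the point x, -y, -z); pixel columns grow to the right and rows downward; lengths in m; the calibration is good to about 2 mm. A picture is of the moment at which its call begins. camera_info takes no time and is no camera call.
- arm.finish_job(): hands the job in; it is judged then, once.
Trained networks look in the newest picture that a camera, given by its name, has taken for a name from the list of things; names that differ only in an ending like _2 or _b are one class to them, and where a whole thing is asked for, a point or a joint stands for the part that bears it (a point fixed in the world has none). Each returns a list of dicts, best first, with "confidence" (0 to 1); they miss things now and then, are a little off and sometimes report something else, mostly with a low value. They report only what shows in the picture. A call takes as long as a camera call.
- arm.search_frame(label, camera): "extent" ([centre column, centre row, width, height] in pixels, round what is visible of it).
- arm.regions_of(label, camera): "mask" (384x512 bool, what is visible of it) and "extent" ([centre column, centre row, width, height] in pixels, round what is visible of it).
The state is a dict: "time": time; "joint_positions": joint angles; "qd": joint speeds; "tau": joint torques, N m; "tool_pos": TCP position; "tool_rot": TCP orientation; "force": force on the tool from outside, world axes, zero at the start; "ft_torque": the same for the moment, N m; "finger_gap": opening from 0.0 (shut) to 1.0 (fully open); "grasp_force": force on a finger pad.
Only numpy, scipy, OpenCV 4.12 (cv2) and the standard library are available. Lean on these libraries where they do the work, as an engineer would, in place of code of your own. Each camera call takes 0.05 s, during which the arm holds its last target. There are 200 camera calls.

## Working session

There is one attempt and no reset: what is moved stays moved. The work goes in short steps, Python scripts to look and compute and a shell command to move; the robot and the scene stay as the last step left them, time stands still between calls to the robot, and variables do not carry over. Pictures are saved under pics/ and viewed, at most 10 in all, crops included, and the job is handed in when it is done.

```bash
mkdir -p pics; ls
python3 - <<'E'
from rig import arm
import cv2,numpy as np
for n in ("top","scene"):
    f=arm.grab_frame(n); cv2.imwrite(f"pics/{n}0.png",cv2.cvtColor(f,cv2.COLOR_RGB2BGR))
    c=arm.camera_info(n); print(n,{k:np.round(v,4).tolist() for k,v in c.items()})
s=arm.state(); print({k:np.round(v,3).tolist() for k,v in s.items()})
E
```

```text
pics
top {'fx': 455.8264, 'fy': 455.8264, 'cx': 254.0181, 'cy': 185.2233, 'T': [[0.025, 0.9895, -0.1422, 0.366], [-0.9997, 0.0242, -0.0071, -0.0758], [-0.0036, 0.1423, 0.9898, 1.3897], [0.0, 0.0, 0.0, 1.0]]}
scene {'fx': 455.5835, 'fy': 455.5835, 'cx': 255.9481, 'cy': 182.1582, 'T': [[-0.532, 0.5119, -0.6745, -0.3325], [-0.8467, -0.326, 0.4205, 0.4505], [-0.0046, 0.7948, 0.6068, 0.8983], [0.0, 0.0, 0.0, 1.0]]}
{'time': 0.1, 'joint_positions': [-1.306, 0.378, 0.08, 1.274, -0.0, 1.46], 'qd': [-0.002, -0.003, 0.003, -0.001, 0.0, -0.0], 'tau': [0.001, -46.469, 27.058, 0.012, -0.0, 0.0], 'tool_pos': [0.21, -0.535, 0.249], 'tool_rot': [-3.14, -0.0, 0.375], 'force': [-0.605, -0.527, 0.11], 'ft_torque': [0.011, 0.089, -0.04], 'grasp_force': 0.0, 'finger_gap': 1.002}
```

View pics/top0.png

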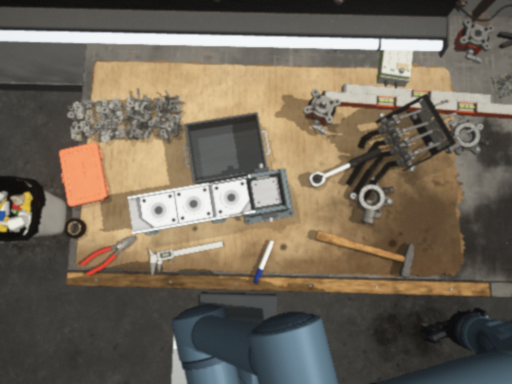

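View pics/scene0.png

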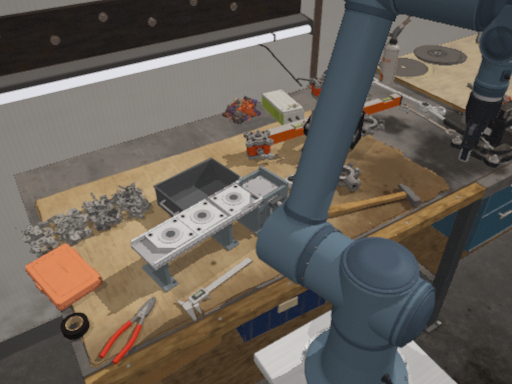

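The top picture shows the track from (130,212) to (290,190). The covers are at about (159,210), (195,203) and (232,197), and the magazine is at (267,191). The bin lies at (227,147), the caliper at (185,255) and the hammer at (365,248). I'll zoom in next to find the cropped corners.

```bash
cat > h.py <<'E'
import numpy as np,cv2
from rig import arm
def ray(n,u,v):
    c=arm.camera_info(n);T=np.array(c["T"])
    d=np.array([(u-c["cx"])/c["fx"],-(v-c["cy"])/c["fy"],-1.0])
    return T[:3,3],T[:3,:3]@d
def at(n,u,v,z):
    o,d=ray(n,u,v); return o+d*(z-o[2])/d[2]
def px(n,p):
    c=arm.camera_info(n);T=np.array(c["T"]); q=T[:3,:3].T@(np.asarray(p,float)-T[:3,3])
    return c["cx"]+c["fx"]*q[0]/-q[2], c["cy"]-c["fy"]*q[1]/-q[2]
E
python3 - <<'E'
from h import *
for n in ("top","scene"):
    for l in ("sound_cover","reject_a","sort_track","reject_bin"):
        for r in arm.regions_of(l,n):
            m=r["mask"].astype(np.uint8)
            if r["confidence"]<.25: continue
            cs=max(cv2.findContours(m,0,2)[0],key=cv2.contourArea)
            z={"sort_track":.1,"reject_bin":.07}.get(l,.114)
            P=np.array([at(n,*p[0],z)[:2] for p in cs],np.float32)
            b=cv2.minAreaRect(P*1000)
            print(n,l,round(r["confidence"],2),np.round(r["extent"]).tolist(),[np.round(x,1) for x in b])
a=cv2.imread("pics/top0.png")[165:240,120:300]; b=cv2.imread("pics/scene0.png")[165:265,130:295]
a=cv2.resize(a,None,fx=4,fy=4,interpolation=2)
b=cv2.resize(b,None,fx=3,fy=3,interpolation=2)
b=cv2.copyMakeBorder(b,0,0,0,a.shape[1]-b.shape[1],0)
cv2.imwrite("pics/z0.png",np.vstack([a,b])[:600])
E
```

```text
top sound_cover 0.65 [211.0, 202.0, 168.0, 70.0] [array([489.5,  53.3]), array([141. , 454.9]), np.float64(11.5)]
top sound_cover 0.6 [195.0, 205.0, 37.0, 34.0] [array([490.8, 100.2]), array([93.2, 98.5]), np.float64(11.8)]
top reject_a 0.65 [231.0, 199.0, 37.0, 43.0] [array([512.3,  -2.7]), array([94.2, 96.7]), np.float64(11.5)]
top reject_a 0.61 [162.0, 211.0, 41.0, 39.0] [array([471.1, 196.6]), array([90.7, 94.6]), np.float64(12.2)]
top reject_a 0.51 [187.0, 257.0, 74.0, 30.0] [array([362.7, 119.8]), array([ 51. , 210.2]), np.float64(21.8)]
top sort_track 0.72 [212.0, 201.0, 165.0, 65.0] [array([501.5,  -3.9]), array([139.7, 337. ]), np.float64(11.7)]
top reject_bin 0.7 [228.0, 149.0, 83.0, 74.0] [array([664.5,  20. ]), array([188.1, 245.2]), np.float64(10.9)]
top reject_bin 0.56 [232.0, 198.0, 38.0, 39.0] [array([517.5,  -1.6]), array([ 96.2, 103.7]), np.float64(12.3)]
scene reject_a 0.71 [230.0, 200.0, 38.0, 31.0] [array([508.1,   1.1]), array([ 93.2, 103.8]), np.float64(13.0)]
scene reject_a 0.64 [171.0, 233.0, 48.0, 30.0] [array([471.3, 202.5]), array([ 94.8, 100. ]), np.float64(11.1)]
scene sort_track 0.8 [212.0, 230.0, 154.0, 126.0] [array([465.7,  59.3]), array([204.5, 484.1]), np.float64(11.7)]
scene reject_bin 0.8 [196.0, 190.0, 85.0, 58.0] [array([679.6,  41.9]), array([158.1, 258.1]), np.float64(10.6)]
```

View pics/z0.png

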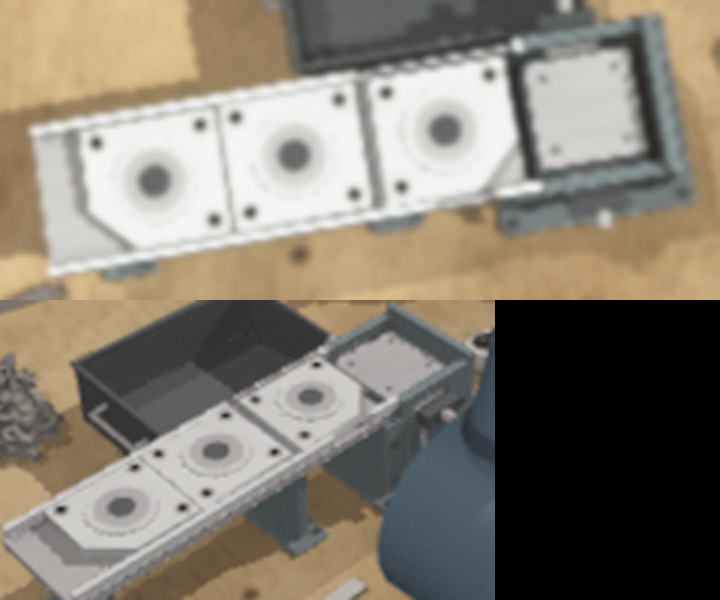

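Counting from the magazine, the order is reject_a at the gate with its crop at lower right, zoom (505,175). The sound cover is in the middle and reject_b is at the tail, crop at (105,230). Next I'll fit the frame and enlarge the gate area.

Run:
```python
from h import *
def zt(u,v): return 120+(u+.5)/4-.5,165+(v+.5)/4-.5
for name,uv,z in [("land1",(445,130),.1165),("land2",(293,155),.1165),("land3",(154,181),.1165),
  ("fol1",(526,84),.1),("fol2",(630,54),.1),("fol3",(646,150),.1),("fol4",(545,172),.1),
  ("tailfar",(32,130),.112),("tailfront",(52,272),.112),("gate_l",(362,78),.112),("gate_r",(517,45),.112),("frontend",(540,187),.112)]:
    print(name,np.round(at("top",*zt(*uv),z)[:2]*1000,1))
def zs(u,v): return 130+(u+.5)/3-.5,165+(v-300+.5)/3-.5
for name,uv in [("land1",(311,397)),("land2",(217,451)),("land3",(122,507))]: print("s",name,np.round(at("scene",*zs(*uv),.1165)[:2]*1000,1))
A=cv2.imread("pics/top0.png");B=cv2.imread("pics/scene0.png")
a=cv2.resize(A[168:228,198:300],None,fx=7.8,fy=6,interpolation=2)[:300]
a=cv2.resize(A[175:225,198:298],None,fx=6,fy=6,interpolation=2)
b=cv2.resize(B[170:220,195:295],None,fx=6,fy=6,interpolation=2)
cv2.imwrite("pics/z1.png",np.vstack([a,b]))
```

```text
land1 [513.5  -2.4]
land2 [493.2 103.7]
land3 [472.5 200.3]
fol1 [549.9 -58.2]
fol2 [ 573.4 -132.1]
fol3 [ 504.6 -144.7]
fol4 [487.1 -73.4]
tailfar [506.8 289.4]
tailfront [407.5 269. ]
gate_l [549.6  57.9]
gate_r [576.  -51.3]
frontend [475.3 -70.1]
s land1 [513.2  -4.2]
s land2 [492.9 100.9]
s land3 [472.6 198.2]
```

View pics/z1.png

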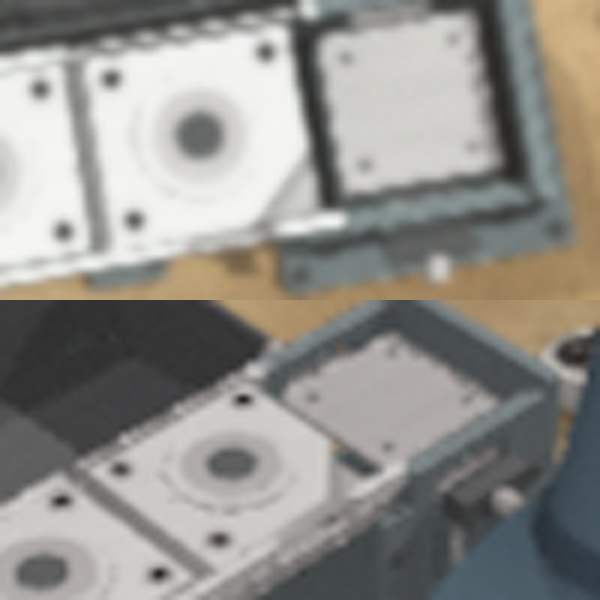

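The two cameras agree on the lands: (513,-3), (493,102) and (472.5,199) mm. That puts the track's y axis at yaw 0.20, with gaps of about 11 and 3 mm. First I'll turn the tool and shut the claw.

```bash
cat >> h.py <<'E'
from scipy.spatial.transform import Rotation as Ro
TH=0.2; EX=np.array([np.cos(TH),np.sin(TH),0]); EY=np.array([-np.sin(TH),np.cos(TH),0])
O=np.array([.5133,-.0033,0])   # first cover's starting centre, z=0 bench
def go(*pts):
    "pts: (x,y,z) in frame O/track axes; prints shifts in tool units from the present pose"
    s=arm.state();R=Ro.from_euler("xyz",s["tool_rot"]).as_matrix();p=np.array(s["tool_pos"])
    d=p-O; print("t",round(s["time"],2),"now",np.round([d@EX,d@EY,p[2]],4),"F",np.round(s["force"],1),"rot",np.round(s["tool_rot"],3),"gap",round(s["finger_gap"],2))
    for q in pts:
        w=O+EX*q[0]+EY*q[1]+np.array([0,0,q[2]]); u=R.T@(w-p)/.25; print(q,"->",np.round(u,3).tolist()); p=w
E
python3 -m pendant '{"claw":[0,0,0,0,0,0,0,0,0,0],"travel":[[0,0,0],[0,0,0],[0,0,0],[0,0,0],[0,0,0],[0,0,0],[0,0,0],[0,0,0],[0,0,0],[0,0,0]],"twist":[[0,0,-0.0444],[0,0,-0.0444],[0,0,-0.0444],[0,0,-0.0444],[0,0,-0.0444],[0,0,-0.0444],[0,0,-0.0444],[0,0,-0.0444],[0,0,-0.0444],[0,0,-0.0444]]}'
python3 -c "
from h import *
go((-.075,-.001,.25),(-.075,-.001,.145),(-.075,-.001,.126))"
```

```text
time: 1.5
tool_pos: [0.2105, -0.5351, 0.2503]
tool_rot: [-3.142, 0.0, 1.775]
force: [0.0, 1.0, 0.3]
finger_gap: -0.001
grasp_force: 0.0
t 1.5 now [-0.4024 -0.4611  0.2503] F [0.  1.  0.3] rot [-3.142  0.     1.775] gap -0.0
(-0.075, -0.001, 0.25) -> [1.834, 1.318, 0.001]
(-0.075, -0.001, 0.145) -> [0.0, 0.0, 0.42]
(-0.075, -0.001, 0.126) -> [0.0, 0.0, 0.076]
```

```bash
python3 -m pendant '{"claw":[0,0,0,0,0,0,0,0,0,0,0,0],"travel":[[0.153,0.11,0],[0.153,0.11,0],[0.153,0.11,0],[0.153,0.11,0],[0.153,0.11,0],[0.153,0.11,0],[0.153,0.11,0],[0.153,0.11,0],[0.153,0.11,0],[0.153,0.11,0],[0.153,0.11,0],[0.153,0.11,0]],"twist":[[0,0,0],[0,0,0],[0,0,0],[0,0,0],[0,0,0],[0,0,0],[0,0,0],[0,0,0],[0,0,0],[0,0,0],[0,0,0],[0,0,0]]}'
python3 -c "
from h import *
go((-.075,-.001,.25),(-.075,-.001,.145),(-.075,-.001,.126))"
```

```text
time: 2.7
tool_pos: [0.4439, -0.0181, 0.2507]
tool_rot: [3.141, 0.001, 1.77]
force: [0.4, -0.6, 0.1]
finger_gap: 0.0
grasp_force: 0.0
t 2.7 now [-0.0709 -0.0007  0.2507] F [ 0.4 -0.6  0.1] rot [3.141e+00 1.000e-03 1.770e+00] gap 0.0
(-0.075, -0.001, 0.25) -> [-0.001, -0.016, 0.003]
(-0.075, -0.001, 0.145) -> [0.0, -0.0, 0.42]
(-0.075, -0.001, 0.126) -> [0.0, -0.0, 0.076]
```

```bash
python3 -m pendant '{"claw":[0,0,0,0],"travel":[[0,-0.016,0.14],[0,0,0.14],[0,0,0.14],[0,0,0.05]],"twist":[[0,0,0],[0,0,0],[0,0,0],[0,0,0]]}'
python3 - <<'E'
from h import *
go((-.075,-.001,.126))
A=arm.grab_frame("scene")[...,::-1];t=arm.grab_frame("top")[...,::-1]
p=np.array(arm.state()["tool_pos"])
print(px("scene",p-[0,0,.019]),px("top",p-[0,0,.019]))
a=cv2.resize(np.ascontiguousarray(A[150:250,180:330]),None,fx=4,fy=4,interpolation=2)
b=cv2.resize(np.ascontiguousarray(t[170:220,190:340]),None,fx=4,fy=4,interpolation=2)
cv2.imwrite("pics/z2.png",np.vstack([a,b]))
E
```

```text
time: 3.1
tool_pos: [0.437, -0.02, 0.1298]
tool_rot: [-3.137, -0.002, 1.77]
force: [-0.4, 0.4, 0.0]
finger_gap: -0.003
grasp_force: 0.0
t 3.1 now [-0.0781 -0.0012  0.1298] F [-0.4  0.4  0. ] rot [-3.137e+00 -2.000e-03  1.770e+00] gap -0.0
(-0.075, -0.001, 0.126) -> [0.001, 0.012, 0.015]
(np.float64(253.14570375630075), np.float64(211.74443625835423)) (np.float64(236.47243558276523), np.float64(224.48409685825717))
```

View pics/z2.png

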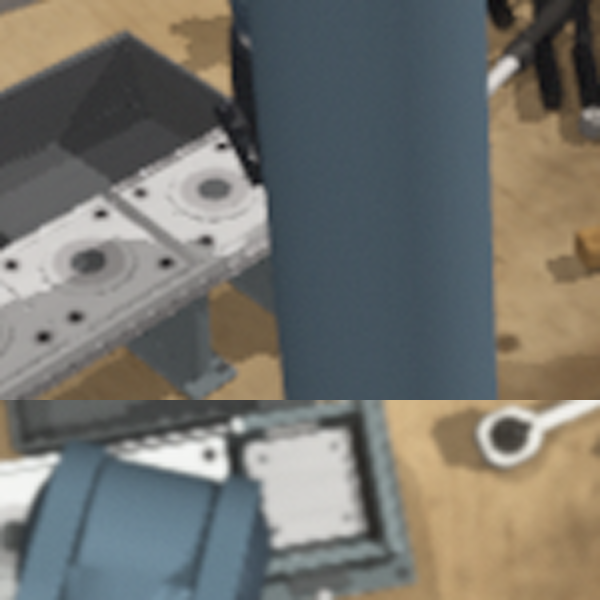

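The arm hides the tips at about (255,175) in the crop, so I'll go on by feel.

```bash
python3 -m pendant '{"claw":[0,0,0,0],"travel":[[0,0.02,0.02],[0,0.02,0],[0,0.02,0],[0,0,0]],"twist":[[0,0,0],[0,0,0],[0,0,0],[0,0,0]]}'
python3 -c "
from h import *
go((.03,-.001,.125))"
```

```text
time: 3.6
tool_pos: [0.456, -0.018, 0.1288]
tool_rot: [3.139, 0.001, 1.77]
force: [-0.6, -0.3, 0.3]
finger_gap: -0.0
grasp_force: 0.0
t 3.6 now [-0.0591 -0.003   0.1288] F [-0.6 -0.3  0.3] rot [3.139e+00 1.000e-03 1.770e+00] gap -0.0
(0.03, -0.001, 0.125) -> [0.008, 0.356, 0.016]
```

```bash
python3 -m pendant '{"claw":[0,0,0,0,0,0,0,0,0,0],"travel":[[0.008,0,0.014],[0,0.03,0],[0,0.03,0],[0,0.03,0],[0,0.03,0],[0,0.03,0],[0,0.03,0],[0,0.03,0],[0,0.03,0],[0,0.0,0]],"twist":[[0,0,0],[0,0,0],[0,0,0],[0,0,0],[0,0,0],[0,0,0],[0,0,0],[0,0,0],[0,0,0],[0,0,0]]}'
python3 -c "
from h import *
go((.03,-.001,.125))"
```

```text
time: 4.6
tool_pos: [0.5141, -0.0039, 0.1245]
tool_rot: [3.14, 0.0, 1.77]
force: [-0.3, 0.1, -0.1]
finger_gap: -0.0
grasp_force: 0.0
t 4.6 now [ 0.0007 -0.0007  0.1245] F [-0.3  0.1 -0.1] rot [3.14 0.   1.77] gap -0.0
(0.03, -0.001, 0.125) -> [-0.001, 0.117, -0.002]
```

```bash
python3 -m pendant '{"claw":[0,0,0,0,0,0],"travel":[[0,0.04,0],[0,0.04,0],[0,0.03,0],[0,0,0],[0,0,0],[0,0,0]],"twist":[[0,0,0],[0,0,0],[0,0,0],[0,0,0],[0,0,0],[0,0,0]]}'
python3 - <<'E'
from h import *
go()
A=arm.grab_frame("scene")[...,::-1];t=arm.grab_frame("top")[...,::-1]
a=cv2.resize(np.ascontiguousarray(A[130:280,120:320]),None,fx=3,fy=3,interpolation=2)
b=cv2.resize(np.ascontiguousarray(t[100:150,120:320]),None,fx=3,fy=3,interpolation=2)
cv2.imwrite("pics/z3.png",np.vstack([a,b]))
E
```

```text
time: 5.2
tool_pos: [0.5391, 0.0014, 0.1242]
tool_rot: [-3.141, -0.0, 1.77]
force: [-0.6, 0.2, -0.2]
finger_gap: -0.002
grasp_force: 0.0
t 5.2 now [ 0.0262 -0.0005  0.1242] F [-0.6  0.2 -0.2] rot [-3.141 -0.     1.77 ] gap -0.0
```

View pics/z3.png

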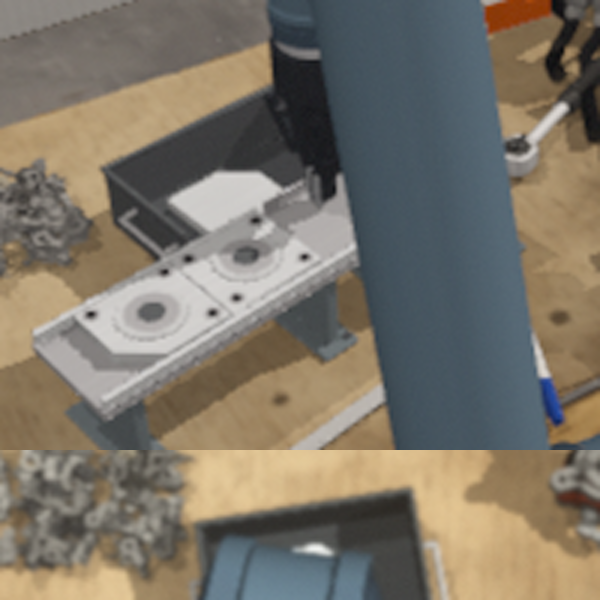

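Reject_a lies in the bin at crop (225,195), and the other two covers are undisturbed. Next I'll go behind reject_b at the tail.

```bash
python3 -m pendant '{"claw":[0,0,0,0,0,0,0,0,0,0],"travel":[[0,0,-0.09],[0,0,-0.09],[0.182,-0.015,0],[0.182,-0.015,0],[0.182,-0.015,0],[0.182,-0.015,0],[0.182,-0.015,0],[0.182,-0.015,0],[0,0,0.08],[0,0,0]],"twist":[[0,0,0],[0,0,0],[0,0,0],[0,0,0],[0,0,0],[0,0,0],[0,0,0],[0,0,0],[0,0,0],[0,0,0]]}'
python3 -c "
from h import *
go((.004,.272,.125),(.004,.059,.125))"
```

```text
time: 6.3
tool_pos: [0.4612, 0.2651, 0.1474]
tool_rot: [-3.138, 0.001, 1.772]
force: [-0.6, -0.0, -0.9]
finger_gap: -0.002
grasp_force: 0.0
t 6.3 now [0.0023 0.2734 0.1474] F [-0.6 -0.  -0.9] rot [-3.138e+00  1.000e-03  1.772e+00] gap -0.0
(0.004, 0.272, 0.125) -> [-0.005, 0.007, 0.089]
(0.004, 0.059, 0.125) -> [-0.852, -0.001, 0.001]
```

```bash
python3 -m pendant '{"claw":[0,0,0,0,0,0,0,0,0,0,0,0],"travel":[[0,0.007,0.045],[0,0,0.042],[0,0,0],[-0.05,0,0],[-0.05,0,0],[-0.05,0,0],[-0.05,0,0],[-0.05,0,0],[-0.05,0,0],[-0.05,0,0],[-0.05,0,0],[-0.05,0,0]],"twist":[[0,0,0],[0,0,0],[0,0,0],[0,0,0],[0,0,0],[0,0,0],[0,0,0],[0,0,0],[0,0,0],[0,0,0],[0,0,0],[0,0,0]]}'
python3 -c "
from h import *
go((.004,.059,.125))"
```

```text
time: 7.5
tool_pos: [0.4876, 0.1536, 0.1275]
tool_rot: [-3.142, 0.0, 1.77]
force: [-1.1, 1.3, 0.2]
finger_gap: -0.001
grasp_force: 0.6
t 7.5 now [0.006  0.1589 0.1275] F [-1.1  1.3  0.2] rot [-3.142  0.     1.77 ] gap -0.0
(0.004, 0.059, 0.125) -> [-0.4, -0.008, 0.01]
```

```bash
python3 -m pendant '{"claw":[0,0,0,0,0,0,0,0,0,0,0],"travel":[[-0.04,0,0.006],[-0.04,0,0.006],[-0.04,0,0],[-0.04,0,0],[-0.04,0,0],[-0.04,0,0],[-0.04,0,0],[-0.04,0,0],[-0.04,0,0],[-0.03,0,0],[0,0,0]],"twist":[[0,0,0],[0,0,0],[0,0,0],[0,0,0],[0,0,0],[0,0,0],[0,0,0],[0,0,0],[0,0,0],[0,0,0],[0,0,0]]}'
python3 - <<'E'
from h import *
go()
E
```

```text
time: 8.6
tool_pos: [0.5071, 0.0579, 0.1246]
tool_rot: [3.141, 0.001, 1.768]
force: [0.1, -0.0, 1.1]
finger_gap: -0.001
grasp_force: 0.0
t 8.6 now [0.0061 0.0612 0.1246] F [ 0.1 -0.   1.1] rot [3.141e+00 1.000e-03 1.768e+00] gap -0.0
```

```bash
python3 -m pendant '{"claw":[0,0,0,0,0],"travel":[[0.03,0,0],[0.03,0,-0.14],[0.02,0,-0.06],[0.05,-0.18,0],[0.05,-0.18,0]],"twist":[[0,0,0],[0,0,0],[0,0,0],[0,0,0],[0,0,0]]}'
python3 - <<'E'
from h import *
A=arm.grab_frame("scene")[...,::-1];t=arm.grab_frame("top")[...,::-1]
go((-.075,.0,.125))
for n in("scene","top"):
  for l in("sound_cover","reject_a"):
    for r in arm.regions_of(l,n):
      e=r["extent"]; d=at(n,e[0],e[1],.114)-O; print(n,l,round(r["confidence"],2),np.round(e),np.round([d@EX,d@EY],3))
a=cv2.resize(np.ascontiguousarray(A[150:250,170:320]),None,fx=4,fy=4,interpolation=2)
b=cv2.resize(np.ascontiguousarray(t[165:215,180:330]),None,fx=4,fy=4,interpolation=2)
cv2.imwrite("pics/z4.png",np.vstack([a,b]))
E
```

```text
time: 9.1
tool_pos: [0.41, 0.0863, 0.1753]
tool_rot: [3.139, 0.0, 1.77]
force: [-0.4, 0.5, 0.8]
finger_gap: 0.001
grasp_force: 0.0
t 9.2 now [-0.0932  0.1103  0.1721] F [-1.1 -0.9 -0.6] rot [-3.130e+00 -2.000e-03  1.772e+00] gap -0.0
(-0.075, 0.0, 0.125) -> [-0.442, 0.074, 0.187]
scene reject_a 0.63 [242. 198.  23.  25.] [-0.019 -0.018]
top sound_cover 0.97 [267. 193.  34.  31.] [-0.006 -0.101]
top reject_a 0.92 [225. 148.  35.  35.] [ 0.144 -0.007]
top reject_a 0.89 [232. 197.  39.  35.] [-0.    -0.003]
```

View pics/z4.png

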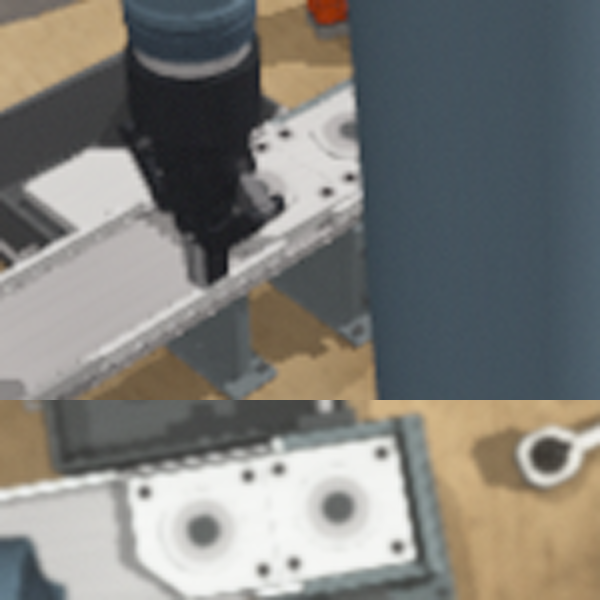

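Reject_b sits squarely at the gate at the same place as the first cover (crop (203,530)). The sound cover is a few mm short of the end wall at (338,508). Now I'll push reject_b out the same way.

```bash
python3 -m pendant '{"claw":[0,0,0,0,0,0,0],"travel":[[-0.15,0.03,0],[-0.15,0.02,0],[-0.146,0.01,0],[0,0,0.09],[0,0,0.09],[0,0,0],[0,0,0]],"twist":[[0,0,0],[0,0,0],[0,0,0],[0,0,0],[0,0,0],[0,0,0],[0,0,0]]}'
python3 -c "
from h import *
go((-.075,-.001,.125),(.026,-.001,.125))"
```

```text
time: 10.1
tool_pos: [0.4472, -0.0211, 0.1298]
tool_rot: [-3.141, -0.0, 1.77]
force: [-0.1, 0.6, 0.6]
finger_gap: -0.003
grasp_force: 0.0
t 10.1 now [-0.0683 -0.0043  0.1298] F [-0.1  0.6  0.6] rot [-3.141 -0.     1.77 ] gap -0.0
(-0.075, -0.001, 0.125) -> [0.013, -0.027, 0.019]
(0.026, -0.001, 0.125) -> [0.0, 0.404, -0.0]
```

```bash
python3 -m pendant '{"claw":[0,0,0,0,0,0,0,0,0,0,0,0],"travel":[[0.01,0,0.017],[0,0.03,0],[0,0.03,0],[0,0.03,0],[0,0.035,0],[0,0.035,0],[0,0.035,0],[0,0.035,0],[0,0.035,0],[0,0.04,0],[0,0.04,0],[0,0.03,0]],"twist":[[0,0,0],[0,0,0],[0,0,0],[0,0,0],[0,0,0],[0,0,0],[0,0,0],[0,0,0],[0,0,0],[0,0,0],[0,0,0],[0,0,0]]}'
python3 -c "
from h import *
go((.026,.0,.125))
for n in('scene','top'):
  for l in('sound_cover','reject_a'):
    for r in arm.regions_of(l,n) if arm.grab_frame(n) is not None else []:
      e=r['extent']; d=at(n,e[0],e[1],.114)-O; print(n,l,round(r['confidence'],2),np.round(e),np.round([d@EX,d@EY],3))
"
```

```text
time: 11.3
tool_pos: [0.539, 0.0002, 0.1253]
tool_rot: [3.141, 0.0, 1.77]
force: [0.1, 0.3, -1.2]
finger_gap: 0.002
grasp_force: 0.0
t 11.3 now [ 0.0259 -0.0016  0.1253] F [ 0.1  0.3 -1.2] rot [3.141 0.    1.77 ] gap 0.0
(0.026, 0.0, 0.125) -> [0.007, 0.0, 0.001]
scene reject_a 0.73 [185. 197.  29.  25.] [0.094 0.091]
scene reject_a 0.72 [205. 196.  26.  20.] [0.059 0.051]
top sound_cover 0.74 [266. 194.  39.  35.] [-0.007 -0.098]
```

```bash
python3 -m pendant '{"claw":[0,0,0,0,0,0,0,0,0,0,0],"travel":[[0,-0.05,0],[-0.03,-0.046,0],[-0.05,0,0],[-0.03,0,0],[-0.016,0,0],[-0.016,0,0],[-0.016,0,0],[-0.012,0,0],[-0.012,0,0],[0,0,0],[0,0,0]],"twist":[[0,0,0],[0,0,0],[0,0,0],[0,0,0],[0,0,0],[0,0,0],[0,0,0],[0,0,0],[0,0,0],[0,0,0],[0,0,0]]}'
python3 -c "
from h import *
go((0,-.06,.125))"
```

```text
time: 12.8
tool_pos: [0.5226, -0.0457, 0.1252]
tool_rot: [3.141, -0.008, 1.772]
force: [-2.3, 10.7, 3.9]
finger_gap: -0.001
grasp_force: 5.3
t 12.8 now [ 0.0007 -0.0434  0.1252] F [-2.3 10.7  3.9] rot [ 3.141 -0.008  1.772] gap -0.0
(0, -0.06, 0.125) -> [-0.066, -0.003, 0.0]
```

```bash
python3 -m pendant '{"claw":[0,0,0,0,0,0],"travel":[[0.06,0,0],[0.05,0,-0.1],[0.1,0,-0.18],[0.18,0,-0.02],[0.18,0,0],[0,0,0]],"twist":[[0,0,0],[0,0,0],[0,0,0],[0,0,0],[0,0,0],[0,0,0]]}'
python3 - <<'E'
from h import *
go()
A=arm.grab_frame("scene")[...,::-1];t=arm.grab_frame("top")[...,::-1]
a=cv2.resize(np.ascontiguousarray(A[150:230,140:290]),None,fx=4,fy=4,interpolation=2)
b=cv2.resize(np.ascontiguousarray(t[110:225,205:300]),None,fx=5,fy=5,interpolation=2)[:, :600]
b=cv2.copyMakeBorder(b,0,0,0,600-b.shape[1],0)
cv2.imwrite("pics/z5.png",cv2.resize(np.vstack([a,b]),None,fx=.66,fy=.66,interpolation=3))
cv2.imwrite("pics/top5.png",t)
for n in('scene','top'):
  for l in('sound_cover','reject_a'):
    for r in arm.regions_of(l,n):
      e=r['extent']; d=at(n,e[0],e[1],.114)-O; print(n,l,round(r['confidence'],2),np.round(e),np.round([d@EX,d@EY],3))
E
```

```text
time: 13.4
tool_pos: [0.494, 0.0941, 0.1996]
tool_rot: [3.141, -0.001, 1.776]
force: [-0.7, -0.5, -0.5]
finger_gap: -0.001
grasp_force: 0.0
t 13.4 now [0.0005 0.0993 0.1996] F [-0.7 -0.5 -0.5] rot [ 3.141e+00 -1.000e-03  1.776e+00] gap -0.0
scene reject_a 0.83 [183. 198.  22.  23.] [0.094 0.1  ]
scene reject_a 0.66 [204. 194.  23.  19.] [0.068 0.045]
top sound_cover 0.73 [270. 194.  36.  32.] [-0.01  -0.109]
top reject_a 0.71 [226. 163.  34.  34.] [ 0.098 -0.002]
top reject_a 0.63 [224. 143.  32.  28.] [ 0.158 -0.005]
```

View pics/z5.png

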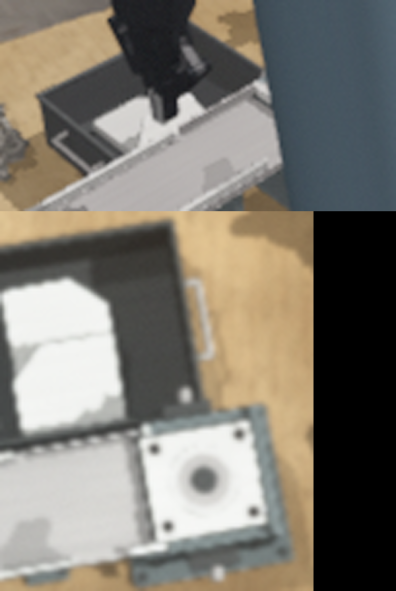

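Both rejects lie in the bin, at crop (60,310) and (70,385). The sound cover is over the mouth, with its land at (203,480), or about px (266.5,191.5). I'll measure the land centre and move above it.

Run:
```python
from h import *
t=cv2.cvtColor(cv2.imread("pics/top5.png"),6)
m=((t[184:199,259:275]<125)*1.0*(125-t[184:199,259:275].astype(float))); ys,xs=np.mgrid[184:199,259:275]
u,v=(xs*m).sum()/m.sum(),(ys*m).sum()/m.sum(); d=at("top",u,v,.1165)-O; print(u,v,d@EX,d@EY)
go((d@EX,d@EY,.20),(d@EX,d@EY,.145))
```

```text
266.28343313373256 190.9321357285429 0.00023415592759431017 -0.10028592560172667
t 13.7 now [0.0007 0.0937 0.1987] F [ 0.1 -0.2  0.1] rot [-3.141e+00  1.000e-03  1.768e+00] gap 0.0
(np.float64(0.00023415592759431017), np.float64(-0.10028592560172667), 0.2) -> [-0.776, 0.0, -0.005]
(np.float64(0.00023415592759431017), np.float64(-0.10028592560172667), 0.145) -> [0.0, 0.0, 0.22]
```

```bash
python3 -m pendant '{"claw":[0,0,0,0,0,0,0],"travel":[[-0.194,0,0],[-0.194,0,0],[-0.194,0,0],[-0.194,0,0],[-0.003,0,0.12],[0,0,0.11],[0,0,0]],"twist":[[0,0,0],[0,0,0],[0,0,0],[0,0,0],[0,0,0],[0,0,0],[0,0,0]]}'
python3 -c "
from h import *
go((0.000,-.101,.138))"
```

```text
time: 14.4
tool_pos: [0.5304, -0.1021, 0.1376]
tool_rot: [-3.135, -0.004, 1.766]
force: [-0.2, 0.4, -0.2]
finger_gap: -0.003
grasp_force: 0.0
t 14.4 now [-0.0028 -0.1002  0.1376] F [-0.2  0.4 -0.2] rot [-3.135 -0.004  1.766] gap -0.0
(0.0, -0.101, 0.138) -> [-0.003, 0.011, -0.002]
```

```bash
Z='"twist":[[0,0,0],[0,0,0],[0,0,0],[0,0,0]]}'
python3 -m pendant '{"claw":[0,0,0,0],"travel":[[-0.003,0.01,0],[0,0,0],[0,0,0.012],[0,0,0]],"twist":[[0,0,0],[0,0,0],[0,0,0],[0,0,0]]}' | egrep 'tool_pos|force:'
python3 -m pendant '{"claw":[0,0,0,0],"travel":[[0,0,0.012],[0,0,0.012],[0,0,0.012],[0,0,0]],"twist":[[0,0,0],[0,0,0],[0,0,0],[0,0,0]]}' | egrep 'tool_pos|force:'
python3 -m pendant '{"claw":[0,0,0,0],"travel":[[0,0,0.012],[0,0,0.012],[0,0,0.012],[0,0,0]],"twist":[[0,0,0],[0,0,0],[0,0,0],[0,0,0]]}' | egrep 'tool_|force:'
```

```text
tool_pos: [0.5369, -0.1014, 0.1393]
force: [-0.5, 0.8, 0.2]
grasp_force: 0.0
tool_pos: [0.5367, -0.1014, 0.1296]
force: [0.7, -0.2, 5.0]
grasp_force: 2.1
tool_pos: [0.5367, -0.1015, 0.1207]
tool_rot: [3.14, 0.0, 1.77]
force: [0.9, 1.0, 5.3]
grasp_force: 3.0
```

```bash
python3 -m pendant '{"claw":[0,0,0,0],"travel":[[0,0,0.012],[0,0,0.012],[0,0,0.012],[0,0,0]],"twist":[[0,0,0],[0,0,0],[0,0,0],[0,0,0]]}' | egrep 'tool_|force:'
python3 -m pendant '{"claw":[0,0,0],"travel":[[0,0,0.008],[0,0,0.008],[0,0,0]],"twist":[[0,0,0],[0,0,0],[0,0,0]]}' | egrep 'tool_|force:'
for i in 1; do python3 -m pendant '{"claw":[0,0],"travel":[[0,0,0.005],[0,0,0]],"twist":[[0,0,0],[0,0,0]]}' | egrep 'tool_pos|force:'; done
python3 -m pendant '{"claw":[0,0],"travel":[[0,0,0.005],[0,0,0]],"twist":[[0,0,0],[0,0,0]]}' | egrep 'tool_pos|force:'
python3 -m pendant '{"claw":[0,0],"travel":[[0,0,0.005],[0,0,0]],"twist":[[0,0,0],[0,0,0]]}' | egrep 'tool_pos|force:'
```

```text
tool_pos: [0.5367, -0.1014, 0.1115]
tool_rot: [3.141, 0.0, 1.77]
force: [1.2, 1.2, 5.7]
grasp_force: 2.5
tool_pos: [0.5368, -0.1014, 0.1077]
tool_rot: [3.14, 0.0, 1.77]
force: [0.9, 0.4, 5.4]
grasp_force: 2.6
tool_pos: [0.5367, -0.1014, 0.1065]
force: [0.6, 0.8, 5.8]
grasp_force: 2.7
tool_pos: [0.5368, -0.1014, 0.1053]
force: [1.2, 0.1, 5.5]
grasp_force: 2.7
tool_pos: [0.5368, -0.1014, 0.1041]
force: [0.4, 1.0, 5.1]
grasp_force: 2.7
```

```bash
python3 -m pendant '{"claw":[0,0],"travel":[[0,0,0.005],[0,0,0]],"twist":[[0,0,0],[0,0,0]]}' | egrep 'tool_pos|force:'
python3 -m pendant '{"claw":[0,0],"travel":[[0,0,0.005],[0,0,0]],"twist":[[0,0,0],[0,0,0]]}' | egrep 'tool_pos|force:'
python3 -m pendant '{"claw":[0,0],"travel":[[0,0,0.005],[0,0,0]],"twist":[[0,0,0],[0,0,0]]}' | egrep 'tool_pos|force:'
python3 -m pendant '{"claw":[0,0],"travel":[[0,0,0.005],[0,0,0]],"twist":[[0,0,0],[0,0,0]]}' | egrep 'tool_pos|force:'
```

```text
tool_pos: [0.5367, -0.1014, 0.1028]
force: [0.1, 0.8, 5.4]
grasp_force: 2.8
tool_pos: [0.5367, -0.1014, 0.1016]
force: [0.4, 0.7, 6.2]
grasp_force: 2.8
tool_pos: [0.5368, -0.1014, 0.1004]
force: [0.3, 1.1, 5.5]
grasp_force: 2.9
tool_pos: [0.5367, -0.1014, 0.0991]
force: [-0.3, 0.4, 7.1]
grasp_force: 3.3
```

```bash
python3 -m pendant '{"claw":[0,0],"travel":[[0,0,0.004],[0,0,0]],"twist":[[0,0,0],[0,0,0]]}' | egrep 'tool_pos|force:'
python3 -m pendant '{"claw":[0,0],"travel":[[0,0,0.004],[0,0,0]],"twist":[[0,0,0],[0,0,0]]}' | egrep 'tool_pos|force:'
python3 -m pendant '{"claw":[0,0],"travel":[[0,0,0.004],[0,0,0]],"twist":[[0,0,0],[0,0,0]]}' | egrep 'tool_pos|force:'
```

```text
tool_pos: [0.5368, -0.1014, 0.0981]
force: [0.8, 2.1, 6.8]
grasp_force: 3.3
tool_pos: [0.5368, -0.1014, 0.0972]
force: [0.1, 0.3, 6.5]
grasp_force: 3.3
tool_pos: [0.5367, -0.1014, 0.0962]
force: [-0.8, 1.2, 7.3]
grasp_force: 3.4
```

```bash
python3 -m pendant '{"claw":[0,0],"travel":[[0,0,0.004],[0,0,0]],"twist":[[0,0,0],[0,0,0]]}' | egrep 'tool_pos|force:'
python3 -m pendant '{"claw":[0,0],"travel":[[0,0,0.004],[0,0,0]],"twist":[[0,0,0],[0,0,0]]}' | egrep 'tool_pos|force:'
python3 -m pendant '{"claw":[0,0],"travel":[[0,0,0.004],[0,0,0]],"twist":[[0,0,0],[0,0,0]]}' | egrep 'tool_pos|force:'
```

```text
tool_pos: [0.5368, -0.1014, 0.0952]
force: [-0.4, 0.8, 7.2]
grasp_force: 3.4
tool_pos: [0.5367, -0.1014, 0.0942]
force: [-0.1, 1.8, 7.3]
grasp_force: 3.5
tool_pos: [0.5368, -0.1014, 0.0941]
force: [-2.2, 1.9, 13.1]
grasp_force: 6.7
```

```bash
python3 -m pendant '{"claw":[0,0],"travel":[[0,0,0.004],[0,0,0]],"twist":[[0,0,0],[0,0,0]]}' | egrep 'tool_pos|force:'
python3 -m pendant '{"claw":[0,0],"travel":[[0,0,0.004],[0,0,0]],"twist":[[0,0,0],[0,0,0]]}' | egrep 'tool_pos|force:'
```

```text
tool_pos: [0.5368, -0.1014, 0.0941]
force: [-5.2, 2.6, 19.7]
grasp_force: 10.1
tool_pos: [0.5368, -0.1014, 0.0941]
force: [-6.4, 2.6, 26.8]
grasp_force: 13.5
```

It has hit the hard stop at z 0.0941, with the force at 27 N and rising. I'll ease off and see whether the catches hold.

```bash
for i in 1; do python3 -m pendant '{"claw":[0,0,0],"travel":[[0,0,-0.012],[0,0,-0.008],[0,0,0]],"twist":[[0,0,0],[0,0,0],[0,0,0]]}' | egrep 'tool_pos|force:'; done
python3 -m pendant '{"claw":[0,0,0],"travel":[[0,0,-0.008],[0,0,-0.004],[0,0,0]],"twist":[[0,0,0],[0,0,0],[0,0,0]]}' | egrep 'tool_pos|force:'
python3 -m pendant '{"claw":[0,0,0],"travel":[[0,0,-0.008],[0,0,-0.004],[0,0,0]],"twist":[[0,0,0],[0,0,0],[0,0,0]]}' | egrep 'tool_pos|force:'
python3 -m pendant '{"claw":[0,0,0],"travel":[[0,0,-0.008],[0,0,-0.004],[0,0,0]],"twist":[[0,0,0],[0,0,0],[0,0,0]]}' | egrep 'time|tool_pos|force:'
```

```text
tool_pos: [0.5368, -0.1014, 0.0966]
force: [-1.4, 1.0, 7.5]
grasp_force: 3.5
tool_pos: [0.5368, -0.1014, 0.0994]
force: [-0.4, 1.5, 5.9]
grasp_force: 3.4
tool_pos: [0.5357, -0.1014, 0.1012]
force: [0.9, 0.1, 0.1]
grasp_force: 0.0
time: 20.5
tool_pos: [0.5363, -0.1015, 0.1048]
force: [1.8, -0.3, 0.6]
grasp_force: 0.0
```

The force went to zero at about z 0.100, so the cover is held. I'll withdraw and check.

```bash
python3 -m pendant '{"claw":[0,0,0,0,0,0,0,0,0],"travel":[[0,0,-0.1],[0,0,-0.15],[0,0,-0.15],[0.18,-0.05,0],[0.18,-0.1,0],[0.18,-0.1,0],[0.18,-0.1,0],[0,0,0],[0,0,0]],"twist":[[0,0,0],[0,0,0],[0,0,0],[0,0,0],[0,0,0],[0,0,0],[0,0,0],[0,0,0],[0,0,0]]}' | egrep 'time|tool_pos|force:'
python3 - <<'E'
from h import *
t=arm.grab_frame("top")[...,::-1]; A=arm.grab_frame("scene")[...,::-1]
for l in('sound_cover','reject_a','hammer','caliper'):
    for r in arm.regions_of(l,"top"):
      e=r['extent']; d=at("top",e[0],e[1],.06)-O; print(l,round(r['confidence'],2),np.round(e),np.round([d@EX,d@EY],3))
a=cv2.resize(np.ascontiguousarray(t[110:225,180:300]),None,fx=5,fy=5,interpolation=2)
cv2.imwrite("pics/z6.png",a)
E
```

```text
time: 21.4
tool_pos: [0.4173, 0.055, 0.2049]
force: [0.1, 0.4, -0.3]
grasp_force: 0.0
sound_cover 0.71 [268. 195.  33.  34.] [-0.005 -0.106]
reject_a 0.89 [227. 164.  38.  32.] [ 0.108 -0.002]
reject_a 0.67 [224. 144.  32.  32.] [ 0.167 -0.003]
hammer 0.85 [365. 254. 100.  45.] [-0.224 -0.35 ]
caliper 0.51 [219. 244.  15.   7.] [-0.121  0.061]
```

View pics/z6.png

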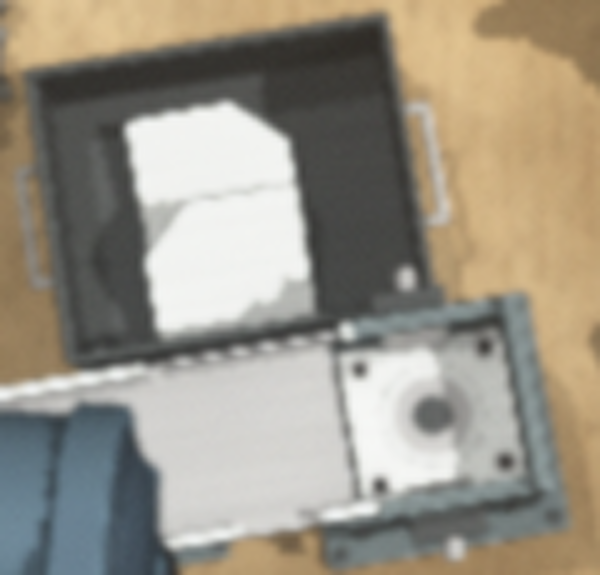

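Seen from above, the cover is sunk and evenly seated in the mouth, and both rejects are in the bin. To check that both catches hold, I'll touch it lightly at the front and at the back.

```bash
python3 -c "
from h import *
go((-.025,-.101,.2),(-.025,-.101,.105),(.029,-.101,.105))"
```

```text
t 21.7 now [-0.0814  0.0746  0.2047] F [0.5 0.1 0.4] rot [3.141 0.    1.768] gap -0.0
(-0.025, -0.101, 0.2) -> [-0.702, 0.228, 0.019]
(-0.025, -0.101, 0.105) -> [0.0, -0.0, 0.38]
(0.029, -0.101, 0.105) -> [0.001, 0.216, 0.0]
```

```bash
python3 -m pendant '{"claw":[0,0,0,0,0,0,0,0,0],"travel":[[-0.175,0.057,0],[-0.175,0.057,0],[-0.175,0.057,0],[-0.177,0.057,0],[0,0,0],[0,0,0.15],[0,0,0.15],[0,0,0.09],[0,0,0]],"twist":[[0,0,0],[0,0,0],[0,0,0],[0,0,0],[0,0,0],[0,0,0],[0,0,0],[0,0,0],[0,0,0]]}' | egrep 'tool_pos|force:'
python3 -m pendant '{"claw":[0,0],"travel":[[0,0,0.008],[0,0,0]],"twist":[[0,0,0],[0,0,0]]}' | egrep 'tool_pos|force:'
python3 -m pendant '{"claw":[0,0],"travel":[[0,0,0.006],[0,0,0]],"twist":[[0,0,0],[0,0,0]]}' | egrep 'tool_pos|force:'
python3 -m pendant '{"claw":[0,0],"travel":[[0,0,0.006],[0,0,0]],"twist":[[0,0,0],[0,0,0]]}' | egrep 'tool_pos|force:'
```

```text
tool_pos: [0.505, -0.1054, 0.1037]
force: [-0.8, 0.3, 0.0]
grasp_force: 0.0
tool_pos: [0.5094, -0.1068, 0.1066]
force: [-0.1, -0.3, 1.1]
grasp_force: 0.0
tool_pos: [0.5092, -0.1067, 0.1048]
force: [0.6, 0.2, -0.6]
grasp_force: 0.0
tool_pos: [0.5084, -0.1064, 0.1024]
force: [0.2, -0.4, -0.2]
grasp_force: 0.0
```

```bash
python3 -m pendant '{"claw":[0,0],"travel":[[0,0,0.006],[0,0,0]],"twist":[[0,0,0],[0,0,0]]}' | egrep 'tool_pos|force:'
python3 -m pendant '{"claw":[0,0],"travel":[[0,0,0.006],[0,0,0]],"twist":[[0,0,0],[0,0,0]]}' | egrep 'tool_pos|force:'
python3 -m pendant '{"claw":[0,0,0,0,0,0,0,0],"travel":[[0,0,-0.05],[0,0.1,0],[0,0.1,0],[0,0,0],[0,0,0.036],[0,0,0],[0,0,0.006],[0,0,0]],"twist":[[0,0,0],[0,0,0],[0,0,0],[0,0,0],[0,0,0],[0,0,0],[0,0,0],[0,0,0]]}' | egrep 'tool_pos|force:'
python3 -m pendant '{"claw":[0,0],"travel":[[0,0,0.006],[0,0,0]],"twist":[[0,0,0],[0,0,0]]}' | egrep 'tool_pos|force:'
python3 -m pendant '{"claw":[0,0],"travel":[[0,0,0.006],[0,0,0]],"twist":[[0,0,0],[0,0,0]]}' | egrep 'time|tool_pos|force:'
```

```text
tool_pos: [0.5082, -0.1064, 0.1005]
force: [-0.2, 0.2, -0.5]
grasp_force: 0.0
tool_pos: [0.5084, -0.1065, 0.0997]
force: [-1.7, 1.2, 6.0]
grasp_force: 2.8
tool_pos: [0.5564, -0.0966, 0.1008]
force: [-0.2, 0.0, 0.3]
grasp_force: 0.0
tool_pos: [0.5573, -0.0967, 0.0998]
force: [0.4, 0.1, -0.2]
grasp_force: 0.0
time: 24.8
tool_pos: [0.5575, -0.0967, 0.099]
force: [-2.9, -0.0, 6.2]
grasp_force: 3.2
```

Contact came at z 0.0997 at the front and 0.0990 at the back, so the cover is level and held on both sides. I'll withdraw and hand in.

```bash
python3 -m pendant '{"claw":[0,0,0,0,0,0,0,0,0,0],"travel":[[0,0,-0.1],[0,0,-0.15],[0,0,-0.15],[0.18,-0.05,0],[0.18,-0.1,0],[0.18,-0.1,0],[0,0,0],[0,0,0],[0,0,0],[0,0,0]],"twist":[[0,0,0],[0,0,0],[0,0,0],[0,0,0],[0,0,0],[0,0,0],[0,0,0],[0,0,0],[0,0,0],[0,0,0]]}' | egrep 'time|tool_pos|force:'
python3 - <<'E'
from h import *
arm.grab_frame("top")
for l in('sound_cover','reject_a'):
    for r in arm.regions_of(l,"top"): print(l,round(r['confidence'],2),np.round(r['extent']))
print(arm.finish_job())
E
```

```text
time: 25.8
tool_pos: [0.4726, 0.0203, 0.1984]
force: [-1.1, -0.4, 0.5]
grasp_force: 0.0
sound_cover 0.57 [270. 195.  33.  33.]
sound_cover 0.46 [188. 254.  69.  16.]
reject_a 0.94 [226. 162.  35.  32.]
the job is handed in; nothing more can be done
None
```

I handed the job in at about 26 s; no verdict came back, but by picture and touch both cropped covers lie in the reject bin and the sound cover is held level in the magazine. The press did reach the stop at about 27 N, under the 50 N limit; I never went near the hammer or the caliper.

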